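Clamp a handset in the repair fixture

TASK

Using only the outside of the closed fingertips, push the handset that sticks out of the repair fixture on in between its rails until its far end rests against the end stop; then push the clamp lever over past its middle so that it snaps to its other position and its rubber pad presses on the handset. Do not pick up or lift the handset, and leave the other things on the bench where they lie.

Things in the scene. Friction and masses are not known exactly. Their poses are not given: they have to be found in the camera images.
- fixture: Aluminium repair fixture, bolted down: plate 147 x 131 x 14 mm high, spanning x -62 to +85, y -85 to +46 mm. Two dark rails along x, 72 mm apart inside, tops 24 mm up; a handset slides between them on the plate top. Origin on the bench, midway between the rails, under the centre of a handset that is home. x points along the rails to the end stop, y left, z up. The end at x = -62 mm is open.
- stop_face (a point): Middle of the end stop's face where it meets the plate top: fixture x +69, y 0, z 14 mm. The stop is a dark steel block 60 mm wide, its top 28 mm above the bench.
- clamp_pivot (a point): Pivot of the clamp lever on the right of the rails: fixture x +20, y -58, z 36 mm. The pivot axis runs along the fixture's x. It sits between two steel cheeks (fixture x +4 to +36, y -71 to -45 mm) that reach 46 mm up.
- handset: Black flat phone handset, 138 x 67 x 8 mm, 0.10 to 0.20 kg, loose. Origin at the centre of its underside; its own +y (length) points along the fixture's +x. It starts between the rails on the plate, 25 to 45 mm short of the stop. Home: its centre at the fixture's x = 0.
- near_end (a point): Middle of the handset's near end face (the one away from the stop), 69 mm from its centre, 18 mm above the bench. It sticks out past the plate's open end, 32 to 52 mm at the start and still 7 mm when home (fixture x = -69 mm), so it can be pushed on this face all the way; the face reaches from 14 to 22 mm above the bench.
- clamp_lever (a joint): Lever angle, rad: 0 = open (start), handle leaning 39 degrees from upright, away from the rails (fixture -y); 0.675 = upright, the middle; about 1.35 = closed, leaning 39 degrees over the rails (+y); 1.40 = stop, no handset under the pad. A spring drives it from the middle to either side: 4 to 10 N sideways on the handle takes it from open to the middle, then it snaps over.
- lever_knob (a point): Centre of the black ball knob, 22 mm in diameter, at the end of the handle (10 mm rod), 80 mm from the pivot. In the fixture's frame x +20 mm; open: y -108, z 98 mm; upright: y -58, z 116 mm; closed: y -8, z 98 mm. A 36 mm presser arm, one piece with the handle, stands nearly upright on the handle's rail side when open.
- clamp_pad: Rubber pad, 16 mm in diameter, under the end of the lever's presser arm; origin at the centre of its pressing face. Closed, it presses down on the handset about 11 mm in from its right edge (fixture x +20, y -22 mm) with some 5 N.
- battery: Flat battery pack 45 x 91 x 10 mm lying along the left side of the fixture, loose bystander; origin at the centre of its underside.
- tweezers: Straight tweezers 16 x 123 x 9 mm lying along the right side of the fixture, under the open lever, loose bystander; origin at the centre of the underside.
- spool: Solder spool, 62 mm diameter, 46 mm high, behind the fixture, loose bystander; origin at the centre of its underside.
- tin: Round tip-cleaner tin, 56 mm diameter, 32 mm high, behind the fixture, loose bystander; origin at the centre of its underside.
- driver: Screwdriver 24 x 167 x 25 mm lying left in front of the fixture, loose bystander; origin under its centre.

How it is judged:
On the way, in this order (a step that is already met when the one before it is completed fails the run):
1. the handset rests against the end stop while the lever is still open (x of handset in the frame of fixture above -0.004 m and value of joint clamp_lever below 0.3 rad), for 0.2 s.
2. the lever has snapped over and its pad presses on the handset (value of joint clamp_lever above 1.2 rad and contact force between clamp_pad and handset above 1 N), for 0.2 s.
At the end, for the whole second after the job is handed in: The handset is within 4 mm of the end stop, between the rails and at rest; the lever is past 1.2 rad and its pad presses on the handset with more than 1 N (all of step 2 and x of handset in the frame of fixture above -0.004 m and linear speed of handset below 0.01 m/s); the robot touches nothing.
It fails at once if the handset is lifted or tipped out of the fixture (z of handset in the frame of fixture above 0.026 m or angle between handset's own z axis and vertical above 0.2 rad).
It fails at once if another thing on the bench (battery, tweezers, spool, tin or screwdriver) is moved more than 25 mm (distance of any of battery, tweezers, spool, tin, driver from where it was at the start of the episode above 0.025 m).
It also fails if it takes over 54 s, if anything falls off the work surface, if the arm or the gripper's body presses on something with over 40 N, if the wrist force passes 120 N, or if a joint passes its speed limit or range.

ROBOT

A 6-joint arm with a two-finger parallel gripper is mounted at the origin on a cart in front of the work surface, level with it; the furniture and walls round the work are solid. World frame = base frame: x ahead of the robot, y to its left, z up, the work surface at z = 0. Lengths are in m, angles in rad, forces in N, time in s.
With the tool pointing down it reaches from about 0.25 to 0.8 m from the base axis. Payload 8.5 kg.
Tool frame: the origin (TCP) lies between the finger pads; the fingertips stand 8 mm ahead of it and the grasp point (between the pads) lies 11 mm behind it; z points along the fingers, y is the line along which they close (so a half turn about z gives the same grasp; the last joint's range is limited). The gripper opens to 85 mm and grips with 20 to 120 N. Pads are 22 mm wide; open, the fingers measure 114 mm over their backs; the gripper's body (76 mm by 85 mm) begins 54 mm behind the grasp point. The pads swing forward as they close: fully open they stand 13 mm farther back than shut.
Start: joints at [-1.125, 0.238, -0.013, 1.319, 0, 1.571], TCP at [0.226, -0.474, 0.239] pointing down, gripper open.
Joint ranges: [-2.66, 2.66], [-1.03, 1.9], [-1.14, 1.46], [-1.82, 2.27], [-1.45, 1.34], [-3.14, 3.14]. Speed limits (rad/s): [2.22, 2.22, 2.79, 3.14, 3.14, 3.14].

INTERFACE

Orientations are given as a unit quaternion [w, x, y, z].
In Python, from plant import * gives the robot as it stands. Calls block until the motion is done:
- reach(position, orientation): joint-space move of the TCP to a pose.
- movel(position, rotation=None, rate=0.15): straight line of the TCP; rotation=None keeps the orientation; rate is the mean speed in m/s.
- set_joints(angles): joint-space move.
- command_gripper(opening, force=None): finger opening in m; force is the grip in N (None keeps the last); returns when the fingers have stopped.
- sleep(seconds).
- inverse_kinematics(position, orientation): joint angles nearest the present ones, or None.
- get_obs(): the state.
- get_image(name): name is "side" or "top" or "wrist"; returns a dict with "pixels" (400x640x3 uint8, blue, green, red), "mtx" (3x3 intrinsics, pixels), "k1" (the pictures are not rectified: a ray, as slopes to the right and down, at radius r is drawn at 1 + k1 r^2 times it, then the intrinsics apply), "R" (3x3) and "t" (3): a world point X has camera coordinates R X + t. Camera axes: x right, y down, z forward; pixel columns grow to the right and rows downward; lengths in m; the calibration is good to about 2 mm. A picture is of the moment at which its call begins. There is no depth.
A pose or a line that the arm cannot do raises IKError and nothing moves.
- close_job(): hands the job in; it is judged then, once.
The state is a dict: "time_s": time; "joint_pos": joint angles; "qvel": joint speeds; "effort": joint torques, N m; "ee_pos": TCP position; "tcp_rot": TCP orientation; "ft_force": force on the tool from outside, world axes, zero at the start; "torque": the same for the moment, N m; "opening": finger opening in m; "grip_force": force on a finger pad.
Only numpy, scipy, OpenCV 4.12 (cv2) and the standard library are available. Lean on these libraries where they do the work, as an engineer would, in place of code of your own. Each camera call takes 0.05 s, during which the arm holds its last target. There are 200 camera calls.

## Working session

There is one attempt and no reset: what is moved stays moved. The work goes in short steps, each a Python script; the robot and the scene stay as the last script left them, time stands still between calls to the robot, and variables do not carry over. Pictures are saved under pics/ and viewed, at most 10 in all, crops included, and the job is handed in when it is done.

```bash
ls; mkdir -p pics
python3 - <<'E'
from plant import *
import cv2,pickle
o=get_obs();print(o['time_s'],o['ee_pos'],o['tcp_rot'],o['opening'])
d={}
for n in("side","top"):
    d[n]=get_image(n);cv2.imwrite(f"pics/{n}0.png",d[n]["pixels"]);print(n,d[n]["mtx"],d[n]["k1"],d[n]["R"],d[n]["t"])
pickle.dump(d,open("im0.pkl","wb"))
E
```

```text
pics
0.0 [ 0.22618563 -0.4733623   0.23871231] [-6.52800768e-04  9.75262757e-01  2.21047738e-01 -1.58558425e-04] 0.08556748701843513
side [[407.01031897   0.         322.43230416]
 [  0.         407.01031897 200.67669017]
 [  0.           0.           1.        ]] -0.1011152930262259 [[ 0.87263497  0.48783132  0.02299599]
 [ 0.28662006 -0.47344575 -0.83288538]
 [-0.39542022  0.73339602 -0.55296756]] [-0.46159669 -0.14487003  1.22213569]
top [[435.41342077   0.         323.02827727]
 [  0.         435.41342077 194.58376104]
 [  0.           0.           1.        ]] -0.04573256284498546 [[-0.02785303 -0.99951405  0.01399541]
 [-0.98791501  0.02538883 -0.15290307]
 [ 0.15247344 -0.01808509 -0.98814209]] [-0.09298014  0.6254225   0.92341656]
```

View pics/side0.png

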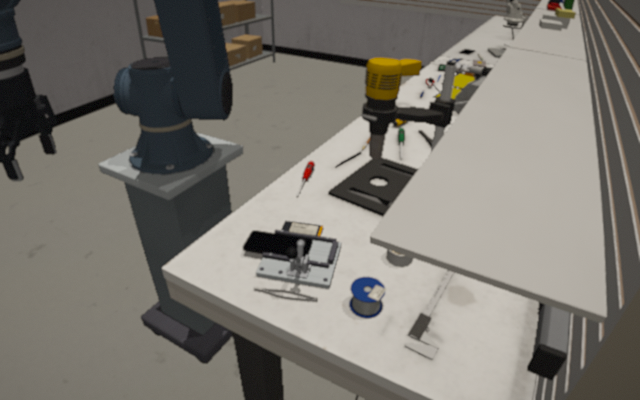

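View pics/top0.png

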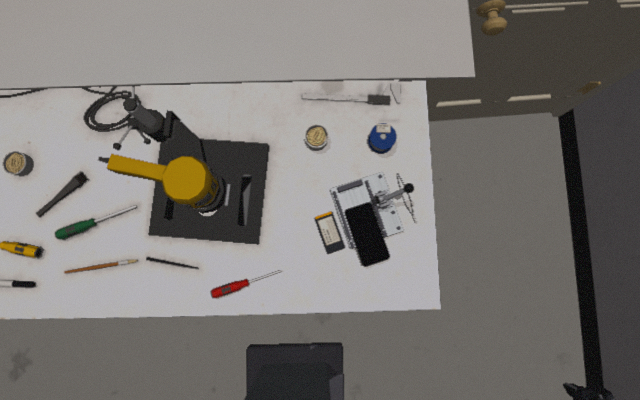

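The side view shows the fixture at about (300,258), with the handset's black body sticking out left at (265,243). In the top view the handset is at (367,235), the knob at (408,188), the spool at (382,138), the tin at (316,137) and the battery at (328,232).

```bash
cat > h.py <<'E'
import numpy as np,cv2
def ray(im,uv):
    K=im["mtx"];R=np.array(im["R"]);t=np.array(im["t"])
    d=np.array([im["k1"],0,0,0,0.])
    p=cv2.undistortPoints(np.array(uv,float).reshape(-1,1,2),K,d).reshape(-1,2)
    D=np.c_[p,np.ones(len(p))]@R
    return -R.T@t,D/np.linalg.norm(D,axis=1)[:,None]
def plane(im,uv,z):
    c,D=ray(im,uv);return c+D*((z-c[2])/D[:,2])[:,None]
def tri(ims,uvs):
    A=0;b=0;L=[]
    for im,uv in zip(ims,uvs):
        c,D=ray(im,[uv]);P=np.eye(3)-np.outer(D[0],D[0]);A=A+P;b=b+P@c;L.append((c,P))
    X=np.linalg.solve(A,b);return X,[round(float(np.linalg.norm(P@(X-c))),4) for c,P in L]
def proj(im,X):
    return cv2.projectPoints(np.array(X,float).reshape(-1,1,3),cv2.Rodrigues(np.array(im["R"]))[0],np.array(im["t"]),im["mtx"],np.array([im["k1"],0,0,0,0.]))[0].reshape(-1,2)
E
python3 - <<'E'
from h import *;import pickle
d=pickle.load(open("im0.pkl","rb"));im=d["top"];p=im["pixels"]
m=((p.max(2)<45)*255).astype(np.uint8)
for box in((335,200,400,275),(400,178,420,198)):
    x0,y0,x1,y1=box;s=m[y0:y1,x0:x1]
    cs=cv2.findContours(s,0,2)[0];c=max(cs,key=cv2.contourArea);c=c+np.array([x0,y0])
    r=cv2.minAreaRect(c);B=cv2.boxPoints(r);print(r)
    print(plane(im,B,0.022 if x0==335 else 0.098).round(4), plane(im,[r[0]],0.022).round(3))
print("shelf/edge",plane(im,[[473,77]],0.3),plane(im,[[440,308]],0),plane(im,[[430,100]],0))
for n,uv in(("tin",(316,137)),("spool",(382,138)),("batt",(328,232)),("plate",[330,186]),("plate",[382,172]),("plate",[403,231])):print(n,plane(im,[uv],0.014).round(3))
E
```

```text
((369.94598388671875, 232.82432556152344), (59.77295684814453, 35.437347412109375), 72.89727020263672)
[[ 0.5912 -0.1576  0.022 ]
 [ 0.6132 -0.2364  0.022 ]
 [ 0.4821 -0.2701  0.022 ]
 [ 0.4611 -0.1926  0.022 ]] [[ 0.536 -0.214  0.022]]
((408.00006103515625, 188.00001525878906), (7.071067810058594, 8.485280990600586), 45.0)
[[ 0.6239 -0.2785  0.098 ]
 [ 0.6365 -0.2922  0.098 ]
 [ 0.6254 -0.3023  0.098 ]
 [ 0.6128 -0.2886  0.098 ]] [[ 0.637 -0.307  0.022]]
shelf/edge [[ 0.78485818 -0.37265032  0.3       ]] [[ 0.36208381 -0.3696722   0.        ]] [[ 0.85780885 -0.3790391   0.        ]]
tin [[ 0.766 -0.098  0.014]]
spool [[ 0.76  -0.254  0.014]]
batt [[ 0.541 -0.119  0.014]]
plate [[ 0.648 -0.127  0.014]]
plate [[ 0.678 -0.25   0.014]]
plate [[ 0.539 -0.291  0.014]]
```

Run:
```python
from h import *;import pickle
from plant import *
d=pickle.load(open("im0.pkl","rb"))
print("shelf corner",tri([d["top"],d["side"]],[(473,77),(373,240)]))
print("knob",tri([d["top"],d["side"]],[(408,188),(292,253)]))
a=np.radians(15);q=[0,np.cos(a/2),np.sin(a/2),0]
w=[]
reach([0.47,-0.25,0.26],q);w.append(get_image("wrist"))
movel([0.52,-0.17,0.28]);w.append(get_image("wrist"))
command_gripper(0.0)
o=get_obs();print(o['time_s'],o['ee_pos'],o['joint_pos'],o['opening'])
for i,x in enumerate(w):
    cv2.imwrite(f"pics/w{i}.png",x["pixels"]);print(-np.array(x["R"]).T@x["t"])
pickle.dump(w,open("w.pkl","wb"))
```

```text
shelf corner (array([ 0.80234204, -0.38530587,  0.26552741]), [0.0025, 0.0025])
knob (array([ 0.62604231, -0.28990874,  0.09660022]), [0.0014, 0.0014])
3.0167 [ 0.52002393 -0.16997036  0.28002003] [-3.15897968e-01  2.67298013e-01  1.29770238e-01  1.43321294e+00
 -1.32043275e-05  2.56382260e+00] 0.00010403355988860476
[ 0.54593929 -0.23132224  0.39439709]
[ 0.59600973 -0.1511594   0.41427255]
```

```bash
python3 -c "
import cv2;cv2.imwrite('pics/wc.png',cv2.vconcat([cv2.resize(cv2.imread(f'pics/w{i}.png'),(480,300)) for i in(0,1)]))"
```

```text
(no output)
```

View pics/wc.png

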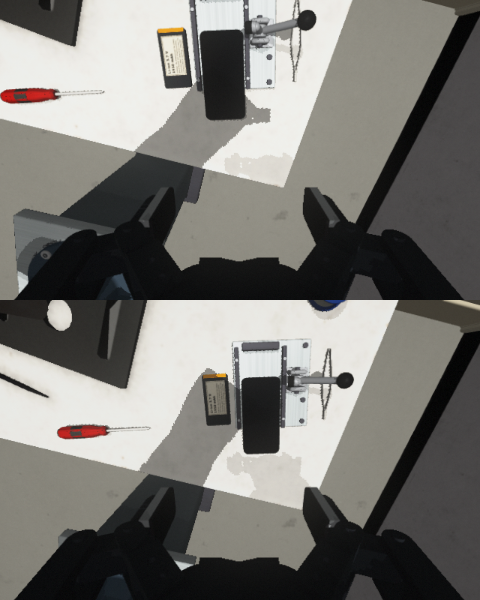

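The two wrist views show the handset (top half: (223,75); bottom half: (261,414)), the knob (307,19) and (345,380), and the stop, visible only in the lower picture, at (260,346).

Run:
```python
from h import *;import pickle
w=pickle.load(open("w.pkl","rb"))
def blob(p,box,th=40):
    x0,y0,x1,y1=box;s=((p[y0:y1,x0:x1].max(2)<th)*255).astype(np.uint8)
    s=cv2.morphologyEx(s,cv2.MORPH_OPEN,np.ones((9,9)))
    c=max(cv2.findContours(s,0,2)[0],key=cv2.contourArea)+np.array([x0,y0]);return c
K=[];N=[]
for im,hb,kb in((w[0],(265,35,335,165),(390,5,430,45)),(w[1],(318,92,378,210),(440,88,480,125))):
    r=cv2.minAreaRect(blob(im["pixels"],hb));B=cv2.boxPoints(r);B=B[np.argsort(B[:,1])];print(r)
    P=plane(im,B,.022);far,near=P[:2].mean(0),P[2:].mean(0);v=far-near
    N.append((B[:2].mean(0),B[2:].mean(0)))
    print("near",near.round(4),"ctr",((near+far)/2).round(4),"len",np.linalg.norm(v).round(4),"wid",np.linalg.norm(P[0]-P[1]).round(4),"yaw",np.degrees(np.arctan2(v[1],v[0])).round(2))
    (x,y),rr=cv2.minEnclosingCircle(blob(im["pixels"],kb));K.append((x,y));print((x,y),rr)
print("knob",tri(w,K));print("near",tri(w,[N[0][1],N[1][1]]));print("far",tri(w,[N[0][0],N[1][0]]))
cv2.imwrite("pics/crop.png",cv2.resize(w[1]["pixels"][40:215,290:490],(800,700))[:600])
```

```text
((297.1282958984375, 99.45094299316406), (117.93206787109375, 54.948089599609375), 87.51044464111328)
near [ 0.4696 -0.2278  0.022 ] ctr [ 0.5344 -0.2087  0.022 ] len 0.1352 wid 0.0623 yaw 16.38Traceback (most recent call last):
  File "<stdin>", line 13, in <module>
  File "<stdin>", line 6, in blob
ValueError: max() iterable argument is empty
```

Run:
```python
from h import *;import pickle
w=pickle.load(open("w.pkl","rb"))
def blob(p,box,th,k):
    x0,y0,x1,y1=box;s=((p[y0:y1,x0:x1].max(2)<th)*255).astype(np.uint8)
    s=cv2.morphologyEx(s,cv2.MORPH_OPEN,np.ones((k,k)))
    return max(cv2.findContours(s,0,2)[0],key=cv2.contourArea)+np.array([x0,y0])
K=[];N=[]
for im,hb,kb in((w[0],(265,35,335,165),(390,5,430,45)),(w[1],(318,92,378,210),(440,88,480,125))):
    r=cv2.minAreaRect(blob(im["pixels"],hb,50,9));B=cv2.boxPoints(r);B=B[np.argsort(B[:,1])]
    P=plane(im,B,.022);far,near=P[:2].mean(0),P[2:].mean(0);v=far-near
    N.append((B[:2].mean(0),B[2:].mean(0)))
    print("near",near.round(4),"ctr",((near+far)/2).round(4),"len",np.linalg.norm(v).round(4),"wid",np.linalg.norm(P[0]-P[1]).round(4),"yaw",np.degrees(np.arctan2(v[1],v[0])).round(2))
    (x,y),rr=cv2.minEnclosingCircle(blob(im["pixels"],kb,75,5));K.append((x,y));print((x,y),rr)
print("knob",tri(w,K));print("near",tri(w,[N[0][1],N[1][1]]));print("far",tri(w,[N[0][0],N[1][0]]))
cv2.imwrite("pics/crop.png",cv2.resize(w[1]["pixels"][40:215,290:490],(640,560)))
```

```text
near [ 0.4688 -0.227   0.022 ] ctr [ 0.5342 -0.2085  0.022 ] len 0.1359 wid 0.0632 yaw 15.79
(408.0, 26.5) 14.009025573730469
near [ 0.4711 -0.2269  0.022 ] ctr [ 0.5355 -0.2076  0.022 ] len 0.1344 wid 0.0633 yaw 16.71
(458.91510009765625, 106.29244995117188) 11.887073516845703
knob (array([ 0.62610254, -0.29335921,  0.0971527 ]), [0.0001, 0.0001])
near (array([ 0.46860069, -0.22743234,  0.01687543]), [0.001, 0.001])
far (array([ 0.60023008, -0.18908831,  0.01513577]), [0.0004, 0.0004])
```

View pics/crop.png

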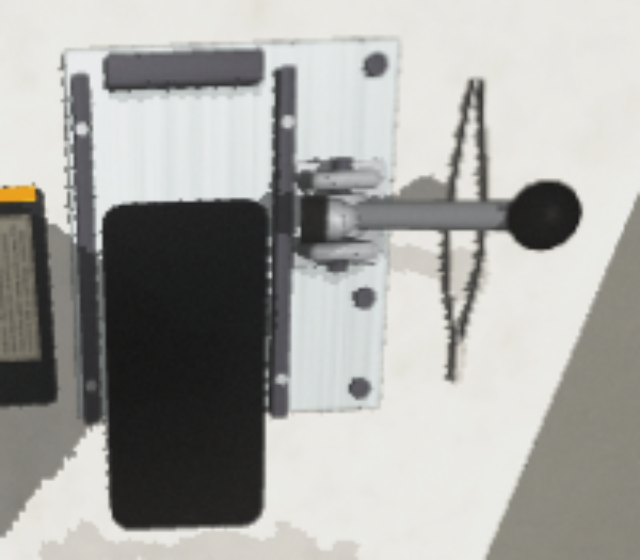

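The crop shows the stop's face edge at about y=86 (x 107–262), the rails' inner edges from (88,75) to (100,420) and (277,68) to (270,415), and the plate corners (63,50), (400,38) and (380,408).

Run:
```python
from h import *;import pickle
im=pickle.load(open("w.pkl","rb"))[1]
f=lambda L,z:plane(im,[(290+x/3.2,40+y/3.2) for x,y in L],z)
R=f([(88,75),(100,420),(277,68),(270,415)],.024)
v=(R[0]-R[1])+(R[2]-R[3]);yaw=np.arctan2(v[1],v[0])
C=f([(63,50),(400,38),(380,408)],.014);S=f([(107,88),(262,83)],.028)
e1=C[1]-C[2];e2=C[0]-C[1]
print("yaws rail",np.degrees(yaw),"plate",np.degrees(np.arctan2(e1[1],e1[0])),np.degrees(np.arctan2(-e2[0],e2[1])),"stop",np.degrees(np.arctan2(-(S[0]-S[1])[0],(S[0]-S[1])[1])))
print("sizes",np.linalg.norm(e1),np.linalg.norm(e2),np.linalg.norm(S[0]-S[1]))
for yw in(yaw,np.radians(16)):
    c,s=np.cos(yw),np.sin(yw);M=np.array([[c,-s],[s,c]])
    print("gap",((R[:2].mean(0)-R[2:].mean(0))[:2]@M))
    print("O from stop",S.mean(0)[:2]-M@[.069,0],"O from plate",[ (C[i,:2]-M@p).round(4) for i,p in enumerate([(.085,.046),(.085,-.085),(-.062,-.085)])],"O from knob",np.array([.6261,-.2934])-M@[.02,-.108])
    print("rail mid y offset from handset line, in M",(R.mean(0)[:2]@M), (np.array([.535,-.208])@M))
```

```text
yaws rail 17.141058265106054 plate 17.245614019091054 17.003521682309557 stop 16.803817524837918
sizes 0.1457910962181261 0.12990640180656432 0.05832651643753363
gap [0.00030717 0.07160302]
O from stop [ 0.57421039 -0.19673499] O from plate [array([ 0.5741, -0.1974]), array([ 0.5734, -0.1965]), array([ 0.5747, -0.1963])] O from knob [ 0.57515804 -0.19609164]
rail mid y offset from handset line, in M [ 0.49782019 -0.35688721] [ 0.44993357 -0.35643904]
gap [-0.00111879  0.07159493]
O from stop [ 0.5738185  -0.19541793] O from plate [array([ 0.5727, -0.196 ]), array([ 0.5746, -0.1943]), array([ 0.5766, -0.197 ])] O from knob [ 0.57710593 -0.19509648]
rail mid y offset from handset line, in M [ 0.50482849 -0.3469029 ] [ 0.45694244 -0.34740842]
```

```bash
cat >> h.py <<'E'
YAW=np.radians(17.1);O=np.array([.5742,-.1966]);c_,s_=np.cos(YAW),np.sin(YAW)
MF=np.array([[c_,-s_],[s_,c_]])
def F(x,y,z): return [*(O+MF@[x,y]),z]
def Q(a): return [0,np.cos(a/2),np.sin(a/2),0]
E
python3 - <<'E'
from h import *
from plant import *
reach(F(-.15,0,.12),Q(YAW))
movel(F(-.15,0,.018))
f0=np.array(get_obs()["ft_force"]);fx=lambda:float((MF.T@(np.array(get_obs()["ft_force"])-f0)[:2])[0])
movel(F(-.10,0,.018),rate=.05);print("f at -.10",fx(),f0)
x=-.10
while x<-.070:
    x+=.0015;movel(F(x,0,.018),rate=.03);f=fx();print(round(x,4),round(f,2))
    if f<-9:break
o=get_obs();print(o['time_s'],MF.T@(np.array(o['ee_pos'])[:2]-O))
t=get_image("top");cv2.imwrite("pics/t1.png",cv2.resize(t["pixels"][120:290,290:450],(640,600)))
E
```

```text
f at -.10 0.04135660730136078 [0.37697449 0.14706225 0.41509387]
-0.0985 0.16
-0.097 -0.83
-0.0955 -0.94
-0.094 -0.71
-0.0925 -0.24
-0.091 -0.19
-0.0895 -0.81
-0.088 -0.5
-0.0865 -0.26
-0.085 0.12
-0.0835 -0.18
-0.082 -0.63
-0.0805 0.07
-0.079 -0.3
-0.0775 -6.9
-0.076 -11.81
9.8083 [-0.0787153   0.00024584]
```

Run:
```python
from h import *
from plant import *
movel(F(-.11,0,.018),rate=.1);movel(F(-.11,0,.20),rate=.2)
w=get_image("wrist");cv2.imwrite("pics/w2.png",w["pixels"])
reach(F(.02,-.17,.20),Q(YAW));movel(F(.02,-.16,.093),rate=.15)
f0=np.array(get_obs()["ft_force"]);fy=lambda:float((MF.T@(np.array(get_obs()["ft_force"])-f0)[:2])[1])
y=-.16;mx=0
movel(F(.02,-.14,.093),rate=.08);y=-.14
while y<-.05:
    y+=.004;movel(F(.02,y,.093),rate=.05);f=fy();mx=min(mx,f);print(round(y,3),round(f,2))
    if mx<-3 and f>-.7 and y>-.085 or f<-20:break
o=get_obs();print(o['time_s'])
t=get_image("side");cv2.imwrite("pics/s2.png",cv2.resize(t["pixels"][190:330,220:400],(640,498)))
cv2.imwrite("pics/both.png",cv2.vconcat([cv2.resize(w["pixels"],(480,300)),cv2.resize(t["pixels"][190:330,220:400],(480,300))]))
```

```text
-0.136 -0.66
-0.132 -0.21
-0.128 -4.91
-0.124 -9.7
-0.12 -7.78
-0.116 -5.53
-0.112 -4.92
-0.108 -2.64
-0.104 -3.37
-0.1 -2.4
-0.096 -1.37
-0.092 -0.81
-0.088 -0.19
-0.084 0.81
17.0917
```

View pics/both.png

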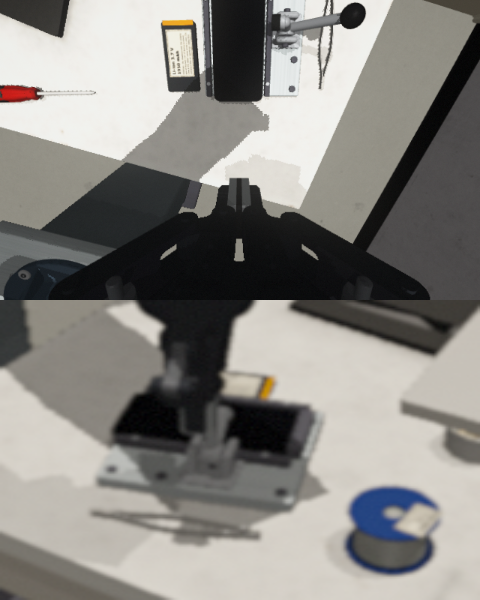

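The upper picture shows the handset pushed in, with its near end at (238,100) just past the plate. In the lower one the lever at (215,430) still looks upright, so I'll push further.

Run:
```python
from h import *
from plant import *
fy=lambda:(MF.T@np.array(get_obs()["ft_force"])[:2]).round(2)
for y in(-.076,-.068,-.06,-.054):
    movel(F(.02,y,.093),rate=.06);print(y,fy())
movel(F(.02,-.11,.10),rate=.15);movel(F(-.03,-.13,.24),rate=.2)
reach(F(-.09,-.02,.26),Q(YAW));sleep(.3)
print(get_obs()["time_s"],get_obs()["ft_force"])
w=get_image("wrist");t=get_image("side")
cv2.imwrite("pics/both2.png",cv2.vconcat([cv2.resize(w["pixels"],(480,300)),cv2.resize(t["pixels"][190:330,220:400],(480,300))]))
import pickle;pickle.dump((w,t),open("w3.pkl","wb"))
```

```text
-0.076 [ 0.9  -0.54]
-0.068 [-0.22 -0.02]
-0.06 [-0.   -0.53]
-0.054 [0.07 0.1 ]
20.5417 [ 0.50255997 -0.48884417 -1.32550124]
```

View pics/both2.png

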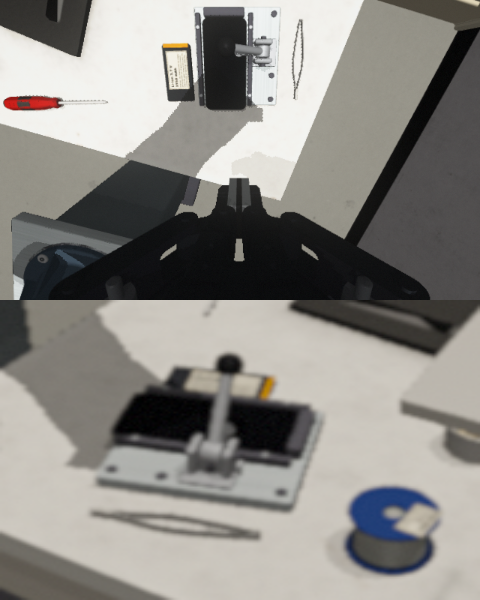

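The lever now leans over the rails: in the lower picture its knob is at (229,364), and in the upper one at about (225,45) over the handset. The near end is at about (222,109). One numeric check before handing in.

Run:
```python
from h import *;import pickle
w,t=pickle.load(open("w3.pkl","rb"))
u=(220+229*180/480,190+64*140/300)
print("side knob",u,"pred closed",proj(t,F(.02,-.008,.098)),"upright",proj(t,F(.02,-.058,.116)))
s=((w["pixels"][5:170,265:345].max(2)<50)*255).astype(np.uint8);s=cv2.morphologyEx(s,cv2.MORPH_OPEN,np.ones((9,9)))
c=max(cv2.findContours(s,0,2)[0],key=cv2.contourArea).reshape(-1,2)+[265,5]
P=plane(w,c.astype(float),.022)[:,:2];f=(P-O)@MF;print("near end x",f[:,0].min(),"expected home -.069; y range",f[:,1].min(),f[:,1].max(),"far",f[:,0].max())
```

```text
side knob (305.875, 219.86666666666667) pred closed [[303.660118  220.4010839]] upright [[296.8095477  228.29914755]]
near end x -0.0669633544097306 expected home -.069; y range -0.032768126975710486 0.03289450611088035 far 0.06975633070420657
```

```bash
python3 -c "
from plant import *
print(close_job(),get_obs()['time_s'])"
```

```text
the job is handed in; nothing more can be done
the job is handed in; nothing more can be done
```

The handset is pushed home against the end stop and the lever has snapped over onto it, as the pictures show, though I couldn't measure the pad's force; I handed the job in about 21 s into the 54 s, and no verdict came back.

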